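# Tip out the foil refill and load the foil dispenser

### The job

The foil dispenser on the buffet table is empty and its new roll has sunk inside its long square carton: tip the carton mouth-down until the end of the roll shows, lay the carton flat on the table and let it go, then draw the roll out by that end until its middle is well clear of the mouth and put it down. Take the roll again round its middle and lower it gently, without dropping or pressing it, into the two end cradles of the dispenser so that it lies fully down in both. Leave the empty carton lying flat on the table and the other things on the table where they are.

Things in the scene. Friction and masses are not known exactly. Their poses are not given: they have to be found in the camera images.
- carton_mid (a point): Plain brown carton, a stiff square tube lying on the table: 322 mm long, 52 x 52 mm outside, walls 3 mm, 120 g, one end closed, the other open (bore 46 x 46, 319 mm deep). This point is its centre (26 mm above the table as it lies); x axis along it towards the open mouth, z up as it lies. It starts roughly along the world y axis, mouth towards +y.
- carton_mouth (a point): Centre of the carton's open mouth, 161 mm from the carton's centre along its x axis; axes as for the centre. Apart from the carton, the table in front of the robot is clear from x = 0.38 to 0.50 m and y = -0.38 to 0.27 m: room to tip the carton and draw the roll out.
- roll_mid (a point): Full foil roll, a rigid silvery cylinder 300 mm long, 40 mm across, about 320 g, cardboard core at its ends. This point is its centre, x axis along the roll. It starts in the carton, its end 11 to 18 mm inside the mouth, and slides easily: in the carton tipped 30 to 40 degrees it runs down until something stops it, such as the table a little below the mouth.
- dispenser: Foil dispenser fixed to the table, empty: a flat steel base 6 mm thick, x -73 to +51, y -171 to +171 mm, with a grey plastic end cradle at each end and a cutter rail along its front (-x side). Origin: under its middle, at table height; y axis along its length, z up. Upright end cheeks 60 mm high, 6 mm thick, stand 324 mm apart inside; the roll goes down between them.
- dispenser_seat (a point): Where the roll's centre must come to lie: in the middle of the dispenser, 32 mm above the table, the roll's axis along this point's y axis (along the dispenser). Here, between the cradles (212 mm), nothing stands beside the roll above the base plate but the cutter rail, so fingers have room.
- cradle_left (a point): Middle of the floor of the left end cradle (+y end of the dispenser), 12 mm above the table: an open trough 56 mm long (y), 34 mm wide at the floor, flaring to 57 mm at its top 44 mm above the table. Its walls leave no room for fingers beside the roll.
- cradle_right (a point): Middle of the floor of the right end cradle (-y end of the dispenser), 12 mm above the table: an open trough 56 mm long (y), 34 mm wide at the floor, flaring to 57 mm at its top 44 mm above the table. Its walls leave no room for fingers beside the roll.
- cutter_rail (a point): Middle of the top edge of the dispenser's cutter rail, a toothed bar 10 mm thick (x) and 324 mm long, 53 mm above the table and 66 mm in front (-x) of the roll's place.
- turner_slotted: Bystander: black slotted kitchen turner lying flat, 290 x 77 mm, up to 14 mm high; origin near its middle, x axis towards the blade.
- turner_perforated: Bystander: grey perforated kitchen turner lying flat, 290 x 80 mm, up to 14 mm high; origin near its middle, x axis towards the blade.
- cups: Bystander: stack of upturned white paper cups, 82 mm across at the foot, 135 mm high; origin under its centre.
- shaker: Bystander: glass salt shaker with a steel cap, 42 mm across, 75 mm high; origin under its centre.
- foil_wad: Bystander: crumpled wad of foil about 70 mm across, 35 mm high; origin under its centre.
- tongs: Bystander: steel serving tongs lying flat, 265 x 70 mm, 20 mm high; origin near the middle, x axis towards the open tips.

How it is judged:
On the way, in this order (a step that is already met when the one before it is completed fails the run):
1. the carton is tipped mouth-down (10 degrees or more) and at least 10 mm of the roll shows (angle between carton_mid's own x axis and vertical above 1.745 rad and x of roll_mid in the frame of carton_mid above 0.021 m), for 0.1 s.
2. with the carton lying flat and let go, the fingers hold the end of the roll that shows, most of it still in the carton (angle between carton_mid's own x axis and vertical between 1.5 and 1.64 rad and height (world z) of carton_mid below 0.034 m and contact force between the fingers and carton below 0.5 N and contact force between the fingers and roll above 1 N and x of roll_mid in the frame of carton_mid between 0.02 and 0.15 m), for 0.1 s.
3. the roll, its middle at least 30 mm clear of the mouth, has been put down and let go (contact force between the fingers and roll below 0.1 N and distance between roll_mid and carton_mid above 0.19 m and height (world z) of roll_mid below 0.035 m), for 0.1 s.
4. the roll is lifted, held within 60 mm of its middle (contact force between the fingers and roll above 1 N and distance between the grasp point and roll_mid below 0.06 m and height (world z) of roll_mid above 0.06 m), for 0.1 s.
At the end, for the whole second after the job is handed in: The roll lies at rest fully down in both cradles of the dispenser (centre within 6 mm across and 12 mm along, at its seated height within 3 to 4 mm, axis within 2 degrees), and the empty carton lies flat and at rest on the table (x of roll_mid in the frame of dispenser between -0.006 and 0.006 m and y of roll_mid in the frame of dispenser between -0.0125 and 0.0125 m and z of roll_mid in the frame of dispenser between 0.028 and 0.035 m and angle between the x axis of roll_mid and the y axis of dispenser, either way round below 0.04 rad and linear speed of each of roll, carton below 0.02 m/s and angle between carton_mid's own x axis and vertical between 1.5 and 1.64 rad and height (world z) of carton_mid between 0.02 and 0.034 m); the robot touches nothing.
It fails at once if the roll is pressed hard on the dispenser (over 60 N) (contact force between roll and dispenser above 60 N).
It fails at once if the roll is dropped into the dispenser (falls from more than about 12 mm: over 0.5 m/s at its place, out of the fingers) (contact force between the fingers and roll below 0.1 N and horizontal distance between roll_mid and dispenser_seat below 0.06 m and linear speed of roll above 0.5 m/s).
It fails at once if a bystander is moved more than 30 mm (distance of any of turner_slotted, turner_perforated, cups, shaker, foil_wad, tongs from where it was at the start of the episode above 0.03 m).
It also fails if it takes over 58 s, if anything falls off the work surface, if the arm or the gripper's body presses on something with over 40 N, if the wrist force passes 120 N, or if a joint passes its speed limit or range.

### The arm

A 7-joint arm with a two-finger parallel gripper is mounted at the origin on the work surface. World frame = base frame: x ahead of the robot, y to its left, z up, the work surface at z = 0. Lengths are in m, angles in rad, forces in N, time in s.
With the tool pointing down it reaches from about 0.425 to 0.875 m from the base axis. Payload 4.7 kg.
Tool frame: the origin (TCP) lies where the fingers leave the gripper's body, on its centre line; the fingertips stand 70 mm ahead of it and the grasp point (between the pads) lies 51 mm ahead of it; z points along the fingers, y is the line along which they close (so a half turn about z gives the same grasp; the last joint's range is limited). The gripper opens to 87 mm and grips with 3 to 60 N. Pads are 19 mm wide; open, the fingers measure 117 mm over their backs; the gripper's body (75 mm by 190 mm) begins 51 mm behind the grasp point.
Start: joints at [-1.324, 0.321, -0.07, 1.45, 0.023, 1.371, -0.057], TCP at [0.15, 0.632, 0.292] pointing down, gripper open.
Joint ranges: [-2.86, 2.86], [-0.3, 2.09], [-1.38, 1.24], [0.06, 2.45], [-1.56, 4.7], [0.09, 2.05], [-2.69, 2.69]. Speed limits (rad/s): [2.57, 2.57, 3.14, 3.14, 3.14, 3.14, 3.14].

### API

Orientations are given as a rotation vector (axis times angle).
In Python, from bench import ctrl gives the robot as it stands.
- The arm moves only by the tool play_rows, never from a script. Its argument "increments" is a list that holds one entry, the list of rows, each a list of 7 numbers: the shift along the tool's x, y, z as a fraction of full scale, then the turn, a rotation vector about the tool's x, y, z as a fraction of full scale, then the gripper command: -1 is shut, 1 is fully open, values between are in proportion. A call has 1 to 8 rows; each row is the pose to reach, as a shift and turn from the pose commanded when the call began, along the tool's axes at that moment; what a row does not reach only later rows make up. Full scale, the value 1, is 0.1 m for a shift and 90 degrees for a turn. A row lasts 1/10 s, in which the tool goes at most 50 mm and 8.59 degrees, less where a joint would pass 70% of its speed; a pose out of reach is approached as far as the arm can. A call with a number of a shift or a turn outside -1 to 1 is refused whole. A call with a gripper value outside its range is refused whole. The fingers move at their own pace and stop on an object; "squeeze" is the grip in N (left out, the last holds). Time passes only in rows, so rows that repeat a pose let the fingers close. It gives the time, the measured TCP pose, the force, the opening and the grip force at its end, in the units of the state.
- ctrl.get_state(): the state, without advancing time (a new reading comes with each control period).
- ctrl.get_image(name): name is "scene" or "top" or "wrist"; returns the picture (480x640x3 uint8, red, green, blue); there is no depth.
- ctrl.get_calibration(name): a dict with "vertical_fov" (degrees; the focal length in pixels is half the picture's height over the tangent of half this angle, whatever the lens; pixels are square), "cx", "cy" (the principal point, pixels), "dist_coeffs" ([k1, k2, p1, p2, k3] as OpenCV has them; the pictures are not rectified), "R" (3x3) and "t" (3): a world point X has camera coordinates R X + t; the wrist camera has in their place "T_tool_cam" (4x4, takes a point from camera to tool coordinates, whose origin is the TCP and whose axes are the flange's). Camera axes: x right, y down, z forward; pixel columns grow to the right and rows downward; lengths in m; the calibration is good to about 2 mm. A picture is of the moment at which its call begins: read the wrist's pose just before it. get_calibration takes no time and is no camera call.
- ctrl.close_job(): hands the job in; it is judged then, once.
The state is a dict: "time": time; "joint_positions": joint angles; "qd": joint speeds; "joint_torque": joint torques, N m; "position": TCP position; "tool_rot": TCP orientation; "ft_force": force on the tool from outside, world axes, zero at the start; "torque": the same for the moment, N m; "grip_width": opening from 0.0 (shut) to 1.0 (fully open); "grip_force": force on a finger pad.
Only numpy, scipy, OpenCV 4.12 (cv2) and the standard library are available. Lean on these libraries where they do the work, as an engineer would, in place of code of your own. Each camera call takes 0.05 s, during which the arm holds its last target. There are 200 camera calls.

## Working session

There is one attempt and no reset: what is moved stays moved. The work goes in short steps, Python scripts to look and compute and a tool call to move; the robot and the scene stay as the last step left them, time stands still between calls to the robot, and variables do not carry over. Pictures are saved under pics/ and viewed, at most 10 in all, crops included, and the job is handed in when it is done.

Besides the shell and the picture viewer there is one more tool, called after ">>>" by a JSON object that holds its "fn" and its "kwargs", one argument or row to a line. play_rows: Moves the arm, as the interface text tells. Shift numbers are shares of 0.1 m and turn numbers shares of 90 degrees, none past 1 either way. Its arguments: {"type":"object","properties":{"increments":{"type":"array"},"squeeze":{"type":"number"}},"required":["increments"]}

```bash
ls; mkdir -p pics; python3 - <<'E'
from bench import ctrl
import cv2
print(ctrl.get_state())
a=ctrl.get_image("top");b=ctrl.get_image("scene")
cv2.imwrite("pics/top0.png",a[:,:,::-1]);cv2.imwrite("pics/scene0.png",b[:,:,::-1])
for n in("top","scene","wrist"):print(ctrl.get_calibration(n))
E
```

```text
pics
{'time': 0.0, 'joint_positions': array([-1.32389048,  0.32183755, -0.07009287,  1.45168141,  0.02257173,
        1.37079778, -0.05689305]), 'qd': array([-0.000662  , -0.00067351, -0.00029332,  0.00059004,  0.00034054,
        0.00090524, -0.00072613]), 'joint_torque': array([-1.41976589e-04, -4.91280019e+01, -4.04051598e-01, -3.12529886e+01,
       -6.39930367e-02,  4.35029995e-02,  1.57211844e-04]), 'position': array([0.14989205, 0.63204503, 0.29114877]), 'tool_rot': array([-3.64784910e-01, -3.12018297e+00,  3.03293228e-03]), 'ft_force': array([-0.05598757,  0.17136894, -0.41232437]), 'torque': array([0.06121307, 0.02440193, 0.00544659]), 'grip_force': 0.0, 'grip_width': 0.9948044203663488}
{'vertical_fov': 52.653816844550725, 'cx': 310.92378636196156, 'cy': 244.62482134320018, 'dist_coeffs': array([-0.11613613,  0.        ,  0.        ,  0.        ,  0.        ]), 'R': array([[ 0.02804148, -0.99960513, -0.00180477],
       [-0.99524793, -0.02775073, -0.09333514],
       [ 0.0932482 ,  0.00441345, -0.99563311]]), 't': array([-0.05399543,  0.54081433,  1.20879049])}
{'vertical_f
[... 198 characters left out ...]
361, -0.00653157],
       [ 0.39051127,  0.50742061, -0.76813103],
       [-0.46037081, -0.61492004, -0.64025937]]), 't': array([ 0.43334934, -0.13398436,  1.44868714])}
{'vertical_fov': 58.11344605643007, 'cx': 319.8860914035661, 'cy': 236.2506379105206, 'dist_coeffs': array([-0.00811255,  0.        ,  0.        ,  0.        ,  0.        ]), 'T_tool_cam': array([[ 8.16277665e-04, -9.54740989e-01, -2.97437352e-01,
         8.19973657e-02],
       [ 9.99999648e-01,  8.37260889e-04,  5.68526049e-05,
        -4.62801648e-04],
       [ 1.94753149e-04, -2.97437293e-01,  9.54741336e-01,
        -9.19650512e-02],
       [ 0.00000000e+00,  0.00000000e+00,  0.00000000e+00,
         1.00000000e+00]])}
```

View pics/top0.png

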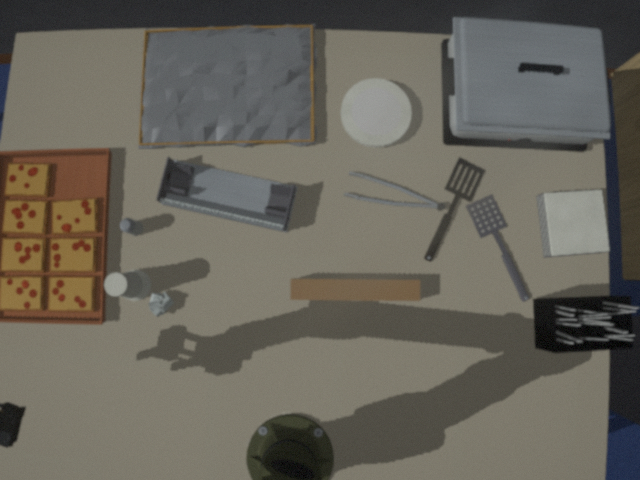

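View pics/scene0.png

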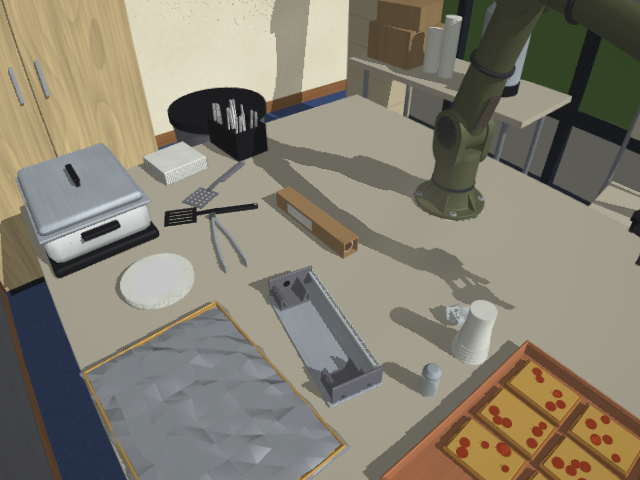

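The top view shows the carton at (291–420, 290) with its mouth to the left. The dispenser lies around (227, 195), yawed slightly. The scene view agrees, with the mouth at (350, 245).

```bash
cat > h.py <<'E'
import numpy as np, cv2
from scipy.spatial.transform import Rotation as Ro
from scipy.optimize import least_squares
from bench import ctrl
def cam(n, st=None):
    c=ctrl.get_calibration(n); f=240/np.tan(np.radians(c["vertical_fov"])/2)
    K=np.array([[f,0,c["cx"]],[0,f,c["cy"]],[0,0,1]])
    if n=="wrist":
        T=np.eye(4); T[:3,:3]=Ro.from_rotvec(st["tool_rot"]).as_matrix(); T[:3,3]=st["position"]
        M=np.linalg.inv(T@c["T_tool_cam"]); R,t=M[:3,:3],M[:3,3]
    else: R,t=c["R"],c["t"]
    return K,np.array(c["dist_coeffs"]),R,t
def proj(C,X): return cv2.projectPoints(np.atleast_2d(X).astype(float),cv2.Rodrigues(C[2])[0],C[3],C[0],C[1])[0].reshape(-1,2)
def unproj(C,px,z):
    u=cv2.undistortPoints(np.float64(px).reshape(-1,1,2),C[0],C[1]).reshape(-1,2)
    d=np.c_[u,np.ones(len(u))]@C[2]; o=-C[2].T@C[3]
    return o+d*((z-o[2])/d[:,2])[:,None]
def rel(st,dw):  # world shift -> tool units (0.1 m)
    return Ro.from_rotvec(st["tool_rot"]).inv().apply(dw)/0.1
E
python3 - <<'E'
from h import *
im=cv2.imread("pics/top0.png"); C=cam("top")
hsv=cv2.cvtColor(im,cv2.COLOR_BGR2HSV); roi=np.zeros(im.shape[:2],np.uint8); roi[260:310,270:440]=1
m=((hsv[...,1]>90)&(hsv[...,0]<25)&(roi>0)).astype(np.uint8)
n,l,s,c=cv2.connectedComponentsWithStats(m); i=1+np.argmax(s[1:,4]); print(s[i],c[i])
ys,xs=np.where(l==i); r=cv2.minAreaRect(np.c_[xs,ys].astype(np.float32)); b=cv2.boxPoints(r); print(b)
print("z52",unproj(C,b,.052)); print("z0",unproj(C,b,0))
big=cv2.resize(im[145:245,145:310],None,fx=4.5,fy=4.5,interpolation=cv2.INTER_CUBIC)
cr=cv2.resize(im[260:315,280:435],None,fx=4.5,fy=4.5,interpolation=cv2.INTER_CUBIC)
cr=cv2.copyMakeBorder(cr,0,0,0,big.shape[1]-cr.shape[1],cv2.BORDER_CONSTANT)
o=cv2.convertScaleAbs(np.vstack([big,cr])[:600],alpha=1.5)
cv2.imwrite("pics/crop1.png",o); print(o.shape)
E
```

```text
[356 280  64  20 834] [394.54556355 290.75659472]
[[356. 299.]
 [356. 280.]
 [419. 280.]
 [419. 299.]]
z52 [[ 0.40794242 -0.15398567  0.052     ]
 [ 0.45479532 -0.15298395  0.052     ]
 [ 0.45877194 -0.31012402  0.052     ]
 [ 0.41169068 -0.3106928   0.052     ]]
z0 [[ 0.40711612 -0.15873119  0.        ]
 [ 0.45599612 -0.15768613  0.        ]
 [ 0.46014478 -0.32162489  0.        ]
 [ 0.41102655 -0.32221828  0.        ]]
(600, 742, 3)
```

View pics/crop1.png

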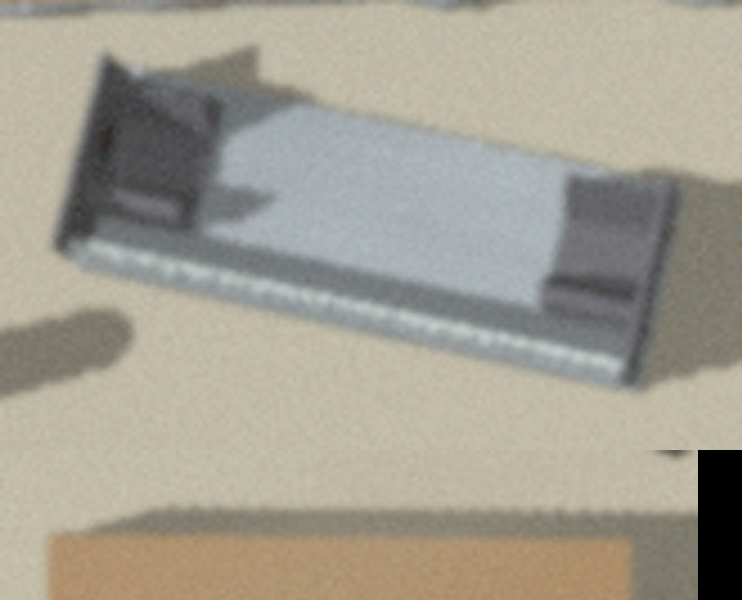

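The crop shows the carton ends at px x = 291 and 420. The dispenser rail's top edge runs from (165, 199.4) to (282.8, 226.1), and the cheek tops are at (168, 158), (158, 200), (296, 185) and (285, 231).

```bash
python3 - <<'E'
from h import *
C=cam("top"); np.set_printoptions(precision=4,suppress=True)
r=unproj(C,[[165,199.4],[282.8,226.1]],.053); d=r[0]-r[1]; print(r,np.linalg.norm(d))
y=d[:2]/np.linalg.norm(d[:2]); x=np.array([y[1],-y[0]]); print("seat from rail",r.mean(0)[:2]+.066*x,"yaw",np.degrees(np.arctan2(y[1],y[0])-np.pi/2))
k=unproj(C,[[168.3,158.3],[158.3,200.5],[295.7,185],[285.4,230.6]],.06); print("cheeks",k, k.mean(0))
im=cv2.imread("pics/top0.png"); 
c=unproj(C,[[291,280],[291,299.3],[420,280],[420,299.3]],.052);print("carton",c,c.mean(0))
g=cv2.cvtColor(im,cv2.COLOR_BGR2HSV)[...,1].astype(float)
for u in(300,330,380,410):
    col=g[265:315,u-4:u+5].mean(1); t=(col.max()+np.median(col[:6]))/2; i=np.where(col>t)[0]; print(u,265+i[0],265+i[-1],np.round(unproj(C,[[u,265+i[0]-.5],[u,265+i[-1]+.5]],.052),3).tolist())
for n,p in dict(cups=(117,285),foil=(160,302),shaker=(128,226)).items(): print(n,unproj(C,[p],.03))
E
```

```text
[[0.6445 0.3348 0.053 ]
 [0.584  0.0325 0.053 ]] 0.3082755088884994
seat from rail [0.679  0.1707] yaw -11.322095583270139
cheeks [[0.7499 0.3311 0.06  ]
 [0.6401 0.3498 0.06  ]
 [0.6878 0.0033 0.06  ]
 [0.572  0.0253 0.06  ]] [0.6625 0.1774 0.06  ]
carton [[ 0.4504  0.0078  0.052 ]
 [ 0.4028  0.0064  0.052 ]
 [ 0.4588 -0.3126  0.052 ]
 [ 0.411  -0.3132  0.052 ]] [ 0.4308 -0.1529  0.052 ]
300 279 299 [[0.455, -0.014, 0.052], [0.403, -0.016, 0.052]]
330 279 299 [[0.457, -0.089, 0.052], [0.405, -0.09, 0.052]]
380 280 300 [[0.458, -0.213, 0.052], [0.406, -0.213, 0.052]]
410 280 300 [[0.459, -0.288, 0.052], [0.407, -0.288, 0.052]]
cups [[0.4237 0.456  0.03  ]]
foil [[0.3846 0.3404 0.03  ]]
shaker [[0.5769 0.4361 0.03  ]]
```

```bash
cat >> h.py <<'E'
def down(az):  # tool z down, tool x at azimuth az (deg)
    return Ro.from_euler("z",az,degrees=True)*Ro.from_euler("x",180,degrees=True)
def plan(p,R,wps):  # wps: (xyz, Rotation); prints one target row per call; rounding is carried forward
    p=np.array(p,float)
    for q,Q in wps:
        s=np.round(R.inv().apply(np.array(q)-p)/.1,3); t=np.round((R.inv()*Q).as_rotvec()/(np.pi/2),3)
        print(s.tolist(),t.tolist(),"" if abs(np.r_[s,t]).max()<=1 else "TOO BIG")
        p=p+R.apply(s*.1); R=R*Ro.from_rotvec(t*np.pi/2)
E
python3 - <<'E'
from h import *
st=ctrl.get_state(); R=Ro.from_rotvec(st["tool_rot"]); print(R.as_matrix())
W=[(.25,.56,.29),(.345,.47,.29),(.42,.37,.29),(.455,.275,.29),(.465,.18,.27),(.465,.08,.24),(.455,-.02,.21),(.431,-.11,.19)]
plan(st["position"],R,[(w,down(166.6-75.7*(i+1)/8)) for i,w in enumerate(W)])
E
```

```text
[[-9.73029363e-01  2.30681083e-01 -3.09766357e-04]
 [ 2.30681271e-01  9.73027841e-01 -1.72375482e-03]
 [-9.62263402e-05 -1.74872135e-03 -9.99998466e-01]]
[-1.14, -0.47, 0.013] [-0.001, 0.0, 0.106] TOO BIG
[-1.225, -0.46, 0.001] [-0.0, 0.0, 0.105] TOO BIG
[-1.169, -0.444, 0.0] [-0.0, 0.0, 0.105] TOO BIG
[-0.894, -0.476, 0.001] [-0.0, 0.0, 0.105] 
[-0.803, -0.517, 0.2] [0.0, 0.0, 0.105] 
[-0.872, -0.489, 0.3] [0.0, 0.0, 0.106] 
[-0.907, -0.433, 0.3] [0.0, 0.0, 0.105] 
[-0.842, -0.398, 0.2] [0.0, 0.0, 0.105]
```

```bash
python3 - <<'E'
from h import *
st=ctrl.get_state(); R=Ro.from_rotvec(st["tool_rot"])
W=[(.23,.575,.29),(.31,.505,.29),(.38,.43,.29),(.435,.345,.29),(.455,.255,.27),(.465,.165,.26),(.465,.07,.24),(.455,-.025,.21),(.431,-.115,.19)]
plan(st["position"],R,[(w,down(166.6-75.7*(i+1)/9)) for i,w in enumerate(W)])
E
```

```text
[-0.911, -0.371, 0.013] [-0.001, 0.0, 0.094] 
[-1.002, -0.353, 0.001] [-0.0, 0.0, 0.094] TOO BIG
[-0.983, -0.295, -0.0] [-0.0, 0.0, 0.093] 
[-0.96, -0.32, 0.0] [-0.0, 0.0, 0.094] 
[-0.796, -0.467, 0.2] [-0.0, 0.0, 0.093] 
[-0.797, -0.428, 0.101] [0.0, 0.0, 0.093] 
[-0.853, -0.419, 0.2] [0.0, 0.0, 0.094] 
[-0.874, -0.384, 0.3] [0.0, 0.0, 0.093] 
[-0.849, -0.383, 0.2] [0.0, 0.0, 0.094]
```

>>> {"fn": "play_rows", "kwargs": {
  "increments": [
    [[-0.46,-0.18,0,0,0,0.05,1],[-0.91,-0.37,0,0,0,0.094,1]]
  ]
}}

```text
time: 0.3
position: [0.2291, 0.5754, 0.2913]
tool_rot: [-0.592, -3.085, 0.002]
ft_force: [1.3, -0.6, -0.2]
grip_width: 0.998
grip_force: 0.0
```

>>> {"fn": "play_rows", "kwargs": {
  "increments": [
    [[-0.45,-0.17,0,0,0,0.05,1],[-0.9,-0.33,0,0,0,0.094,1],[-1,-0.35,0,0,0,0.094,1]]
  ]
}}

```text
time: 0.6
position: [0.3162, 0.5005, 0.2922]
tool_rot: [0.836, 3.025, -0.003]
ft_force: [-0.3, -0.3, -0.1]
grip_width: 1.0
grip_force: 0.0
```

>>> {"fn": "play_rows", "kwargs": {
  "increments": [
    [[-0.45,-0.15,0,0,0,0.05,1],[-0.9,-0.28,0,0,0,0.094,1],[-0.98,-0.3,0,0,0,0.094,1]]
  ]
}}

```text
time: 0.9
position: [0.3843, 0.4252, 0.2922]
tool_rot: [1.055, 2.956, -0.003]
ft_force: [1.1, -0.5, -0.2]
grip_width: 0.999
grip_force: 0.0
```

>>> {"fn": "play_rows", "kwargs": {
  "increments": [
    [[-0.45,-0.15,0,0,0,0.05,1],[-0.9,-0.3,0,0,0,0.094,1],[-0.96,-0.32,0,0,0,0.094,1]]
  ]
}}

```text
time: 1.2
position: [0.4381, 0.3396, 0.2923]
tool_rot: [1.27, 2.87, -0.003]
ft_force: [-0.1, 0.5, -0.2]
grip_width: 1.002
grip_force: 0.0
```

>>> {"fn": "play_rows", "kwargs": {
  "increments": [
    [[-0.4,-0.23,0.1,0,0,0.05,1],[-0.8,-0.46,0.2,0,0,0.094,1]]
  ]
}}

```text
time: 1.4
position: [0.4545, 0.2561, 0.2719]
tool_rot: [-1.464, -2.779, -0.001]
ft_force: [0.8, -0.6, -0.2]
grip_width: 0.996
grip_force: 0.0
```

>>> {"fn": "play_rows", "kwargs": {
  "increments": [
    [[-0.4,-0.21,0.05,0,0,0.05,1],[-0.8,-0.43,0.1,0,0,0.094,1]]
  ]
}}

```text
time: 1.6
position: [0.4642, 0.1645, 0.2617]
tool_rot: [-1.668, -2.662, 0.0]
ft_force: [0.8, -1.8, -0.7]
grip_width: 0.996
grip_force: 0.0
```

>>> {"fn": "play_rows", "kwargs": {
  "increments": [
    [[-0.43,-0.21,0.1,0,0,0.05,1],[-0.85,-0.42,0.2,0,0,0.094,1]]
  ]
}}

```text
time: 1.8
position: [0.4637, 0.0696, 0.242]
tool_rot: [1.86, 2.532, 0.001]
ft_force: [0.5, 0.1, 0.1]
grip_width: 1.0
grip_force: 0.0
```

>>> {"fn": "play_rows", "kwargs": {
  "increments": [
    [[-0.43,-0.19,0.15,0,0,0.05,1],[-0.87,-0.38,0.3,0,0,0.094,1]]
  ]
}}

```text
time: 2.0
position: [0.4535, -0.0244, 0.212]
tool_rot: [2.041, 2.388, 0.002]
ft_force: [1.0, -0.1, -0.3]
grip_width: 0.999
grip_force: 0.0
```

>>> {"fn": "play_rows", "kwargs": {
  "increments": [
    [[-0.43,-0.19,0.1,0,0,0.05,1],[-0.85,-0.38,0.2,0,0,0.094,1],[-0.85,-0.38,0.2,0,0,0.094,1],[-0.85,-0.38,0.2,0,0,0.094,1]]
  ]
}}

```text
time: 2.4
position: [0.4294, -0.1135, 0.1922]
tool_rot: [-2.212, -2.23, -0.001]
ft_force: [-0.1, 0.3, 0.0]
grip_width: 0.999
grip_force: 0.0
```

```bash
python3 - <<'E'
from h import *
st=ctrl.get_state(); im=ctrl.get_image("wrist")[:,:,::-1].copy(); cv2.imwrite("pics/w1.png",im)
C=cam("wrist",st); g=cv2.cvtColor(im,cv2.COLOR_BGR2HSV)
m=((g[...,1]>80)&(g[...,0]<25)).astype(np.uint8)
for px in [(320,100),(320,240),(320,400)]: print(px,unproj(C,[px],.052))
print(Ro.from_rotvec(st["tool_rot"]).as_matrix().round(3), st["joint_positions"].round(2))
for v in range(20,480,60):
    i=np.where(m[v]>0)[0]
    if len(i): print(v,i[0],i[-1],unproj(C,[(i[0],v),(i[-1],v)],.052).round(4).tolist())
E
```

```text
(320, 100) [[ 0.42872037 -0.03095239  0.052     ]]
(320, 240) [[ 0.42941462 -0.1063741   0.052     ]]
(320, 400) [[ 0.43040274 -0.2137052   0.052     ]]
[[-0.008  1.    -0.   ]
 [ 1.     0.008  0.001]
 [ 0.001 -0.    -1.   ]] [-0.48 -0.08  0.66  2.08  0.05  1.12  0.17]
20 269 374 [[0.4035, 0.0061, 0.052], [0.4547, 0.0066, 0.052]]
80 271 373 [[0.4038, -0.0215, 0.052], [0.4555, -0.021, 0.052]]
140 274 371 [[0.4047, -0.0513, 0.052], [0.4558, -0.0508, 0.052]]
200 276 370 [[0.4051, -0.0835, 0.052], [0.4566, -0.0831, 0.052]]
260 279 368 [[0.406, -0.1186, 0.052], [0.457, -0.1182, 0.052]]
320 281 366 [[0.4065, -0.1569, 0.052], [0.4574, -0.1565, 0.052]]
380 70 571 [[0.2727, -0.2004, 0.052], [0.5885, -0.1976, 0.052]]
440 285 639 [[0.4076, -0.2454, 0.052], [0.6427, -0.244, 0.052]]
```

View pics/w1.png

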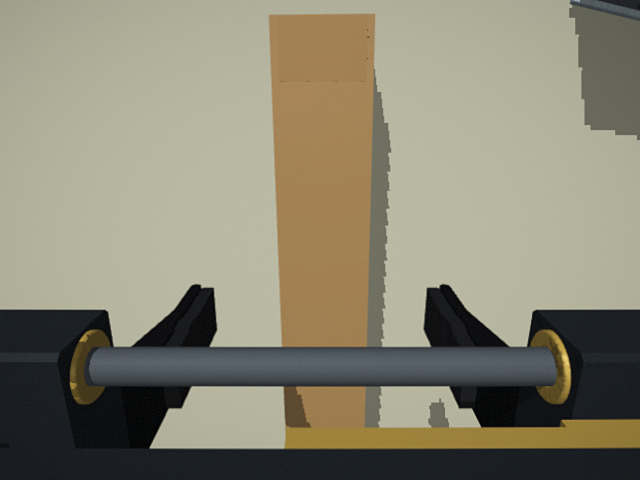

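The wrist view shows the carton centred at px 269–374 between the open fingers, with its mouth edge at row 14 (y = 0.008).

>>> {"fn": "play_rows", "kwargs": {
  "increments": [
    [[-0.12,0.01,0.45,0,0,0.005,1],[-0.24,0.02,0.8,0,0,0.005,1],[-0.24,0.02,0.9,0,0,0.005,1]]
  ]
}}

```text
time: 2.75
position: [0.4304, -0.1365, 0.0996]
tool_rot: [-2.215, -2.223, 0.006]
ft_force: [0.4, 0.4, -0.1]
grip_width: 0.994
grip_force: 0.0
```

>>> {"fn": "play_rows", "kwargs": {
  "increments": [
    [[0,0,0.2,0,0,0,1],[0,0,0.24,0,0,0,1],[0,0,0.24,0,0,0,0.1],[0,0,0.24,0,0,0,-0.2],[0,0,0.24,0,0,0,-1],[0,0,0.24,0,0,0,-1],[0,0,0.24,0,0,0,-1],[0,0,0.24,0,0,0,-1]]
  ],
  "squeeze": 40
}}

```text
time: 3.55
position: [0.432, -0.1375, 0.0787]
tool_rot: [2.22, 2.223, 0.001]
ft_force: [0.5, -0.1, 3.7]
grip_width: 0.594
grip_force: 39.9
```

>>> {"fn": "play_rows", "kwargs": {
  "increments": [
    [[0,0,-0.15,0,0,0,-1],[-0.1,0.1,-0.45,0,0,0,-1],[-0.25,0.25,-0.8,0,0,0,-1],[-0.4,0.4,-1,0,0,0,-1],[-0.4,0.4,-1,0,0,0,-1]]
  ]
}}

```text
time: 4.05
position: [0.4748, -0.1802, 0.1813]
tool_rot: [2.217, 2.215, 0.005]
ft_force: [0.7, -0.9, -5.3]
grip_width: 0.596
grip_force: 39.9
```

>>> {"fn": "play_rows", "kwargs": {
  "increments": [
    [[0.06,0,0,0,-0.07,0,-1],[0.12,0,0,0,-0.14,0,-1],[0.18,0,0,0,-0.21,0,-1],[0.22,0,0,0,-0.28,0,-1],[0.27,0,0,0,-0.35,0,-1],[0.29,0,0,0,-0.389,0,-1],[0.29,0,0,0,-0.389,0,-1],[0.29,0,0,0,-0.389,0,-1]]
  ]
}}

```text
time: 4.85
position: [0.4715, -0.1479, 0.1777]
tool_rot: [1.872, 1.876, -0.589]
ft_force: [0.4, 0.5, -1.8]
grip_width: 0.599
grip_force: 40.0
```

```bash
python3 - <<'E'
from h import *
st=ctrl.get_state(); print(st["joint_positions"].round(2)); R=Ro.from_rotvec(st["tool_rot"]).as_matrix(); print(R.round(3), st["position"]+.051*R[:,2])
im=ctrl.get_image("scene")[:,:,::-1]; cv2.imwrite("pics/s2.png",cv2.resize(im[150:330,200:440],None,fx=3,fy=3))
E
```

```text
[-0.7   0.11  0.63  2.09  0.62  1.1  -0.4 ]
[[-0.002  1.     0.   ]
 [ 0.82   0.002 -0.572]
 [-0.572 -0.001 -0.82 ]] [ 0.47148591 -0.17705014  0.13586098]
```

View pics/s2.png

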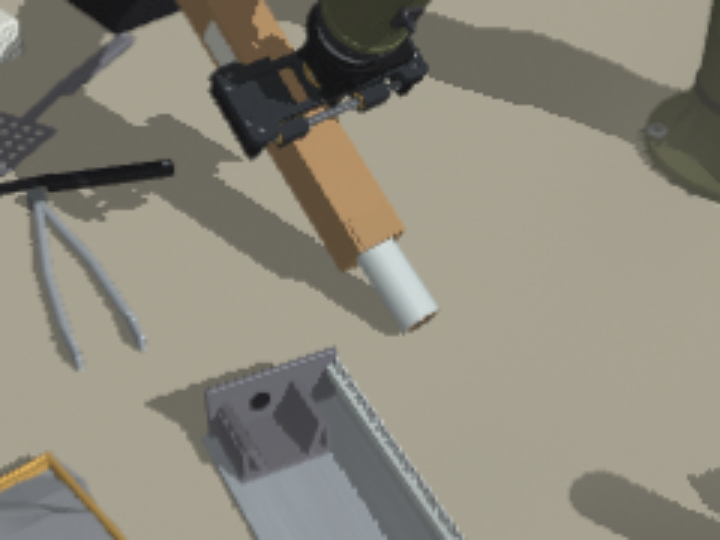

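The scene view shows the carton tipped and about 50 mm of roll (white) showing below the mouth. Next I level it and lay it down.

>>> {"fn": "play_rows", "kwargs": {
  "increments": [
    [[-0.05,0,-0.01,0,0.04,0,-1],[-0.1,0,-0.02,0,0.1,0,-1],[-0.16,0,-0.03,0,0.17,0,-1],[-0.23,0,-0.04,0,0.24,0,-1],[-0.3,0,-0.04,0,0.31,0,-1],[-0.35,0,-0.03,0,0.36,0,-1],[-0.375,0,-0.03,0,0.389,0,-1],[-0.375,0,-0.03,0,0.389,0,-1]]
  ]
}}

```text
time: 5.7
position: [0.4706, -0.1815, 0.2027]
tool_rot: [2.226, 2.215, -0.001]
ft_force: [-0.6, -1.6, -5.1]
grip_width: 0.595
grip_force: 40.0
```

>>> {"fn": "play_rows", "kwargs": {
  "increments": [
    [[0,0,0.15,0,0,0,-1],[0,0,0.35,0,0,0,-1],[0,0,0.6,0,0,0,-1],[0,0,0.8,0,0,0,-1],[0,0,0.9,0,0,0,-1],[0,0,0.9,0,0,0,-1]]
  ]
}}

```text
time: 6.3
position: [0.4706, -0.1773, 0.1111]
tool_rot: [-2.218, -2.222, 0.004]
ft_force: [0.4, 0.3, -2.7]
grip_width: 0.596
grip_force: 40.0
```

```bash
python3 - <<'E'
from h import *
st=ctrl.get_state(); print(st["joint_positions"].round(2),st["ft_force"]); R=Ro.from_rotvec(st["tool_rot"]).as_matrix(); print(R.round(4), st["position"]+.051*R[:,2])
im=ctrl.get_image("wrist")[:,:,::-1]; cv2.imwrite("pics/w2.png",im)
E
```

```text
[-0.39  0.23  0.77  2.03 -0.19  0.96  0.48] [ 0.38300895  0.29257227 -2.74761016]
[[-1.4e-03  1.0e+00 -3.2e-03]
 [ 1.0e+00  1.4e-03 -3.0e-04]
 [-3.0e-04 -3.2e-03 -1.0e+00]] [ 0.47041644 -0.17726728  0.06008565]
```

View pics/w2.png

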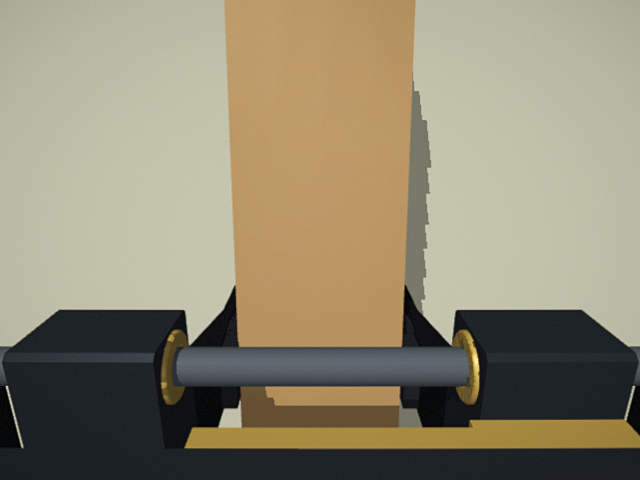

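The wrist view shows the carton still squarely held, with its edges at px 238 and 405 near the pads. I'll lower it the rest of the way and release.

>>> {"fn": "play_rows", "kwargs": {
  "increments": [
    [[0,0,0.15,0,0,0,-1],[0,0,0.25,0,0,0,-1],[0,0,0.3,0,0,0,-1],[0,0,0.32,0,0,0,-1],[0,0,0.32,0,0,0,-1]]
  ]
}}

```text
time: 6.85
position: [0.4721, -0.178, 0.0805]
tool_rot: [2.22, 2.222, 0.0]
ft_force: [0.4, -1.9, 0.7]
grip_width: 0.595
grip_force: 40.0
```

>>> {"fn": "play_rows", "kwargs": {
  "increments": [
    [[0,0,0,0,0,0,0.3],[0,0,0,0,0,0,0.5],[0,0,0,0,0,0,0.8],[0,0,0,0,0,0,0.8],[0,0,-0.4,0,0,0,0.8],[0,0,-0.8,0,0,0,0.8],[0,0,-1,0,0,0,0.8]]
  ]
}}

```text
time: 7.55
position: [0.4729, -0.1781, 0.1832]
tool_rot: [2.218, 2.22, 0.004]
ft_force: [-0.2, 0.4, 0.5]
grip_width: 0.899
grip_force: 0.0
```

>>> {"fn": "play_rows", "kwargs": {
  "increments": [
    [[0.5,0,-0.1,0,0,0,0.8],[0.9,0,-0.1,0,0,0,0.8],[0.9,0,-0.1,0,0,0,0.8],[0.9,0,-0.1,0,0,0,0.8]]
  ]
}}

```text
time: 7.95
position: [0.4716, -0.0866, 0.1903]
tool_rot: [-2.217, -2.226, -0.001]
ft_force: [0.6, -0.4, -0.1]
grip_width: 0.901
grip_force: 0.0
```

```bash
python3 - <<'E'
from h import *
st=ctrl.get_state(); print(st["joint_positions"].round(2),st["position"]); 
im=ctrl.get_image("wrist")[:,:,::-1]; cv2.imwrite("pics/w3.png",im)
E
```

```text
[-0.58  0.03  0.72  2.01 -0.02  1.11  0.16] [ 0.47162851 -0.08657227  0.19034785]
```

View pics/w3.png

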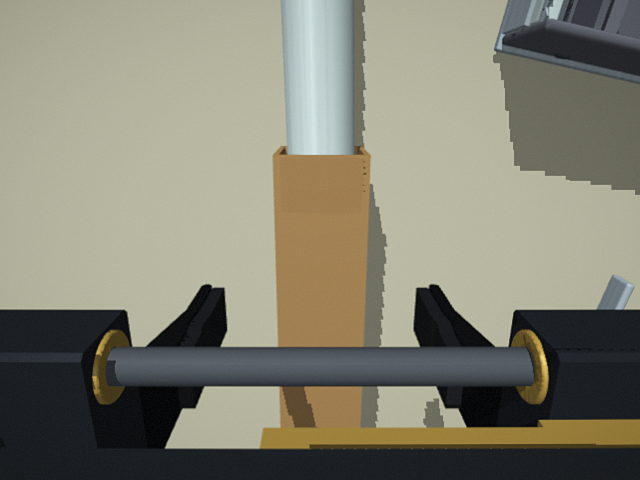

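The mouth is at row 155 (px 273–370). The roll (px 285–355) runs past the top of the picture. I'll locate its end from the top camera.

```bash
python3 - <<'E'
from h import *
st=ctrl.get_state(); C=cam("wrist",st); np.set_printoptions(precision=4,suppress=True)
print("mouth",unproj(C,[(274,153),(370,153)],.052)); print("rolltop at row0,row140",unproj(C,[(282,2),(354,2),(287,140),(355,140)],.03))
im=ctrl.get_image("top")[:,:,::-1]; cv2.imwrite("pics/t3.png",cv2.resize(im[225:325,200:450],None,fx=3.2,fy=3.2,interpolation=cv2.INTER_CUBIC))
E
```

```text
mouth [[ 0.4472 -0.0322  0.052 ]
 [ 0.4978 -0.0321  0.052 ]]
rolltop at row0,row140 [[ 0.4513  0.0436  0.03  ]
 [ 0.4891  0.0437  0.03  ]
 [ 0.4526 -0.0273  0.03  ]
 [ 0.4915 -0.0272  0.03  ]]
```

View pics/t3.png

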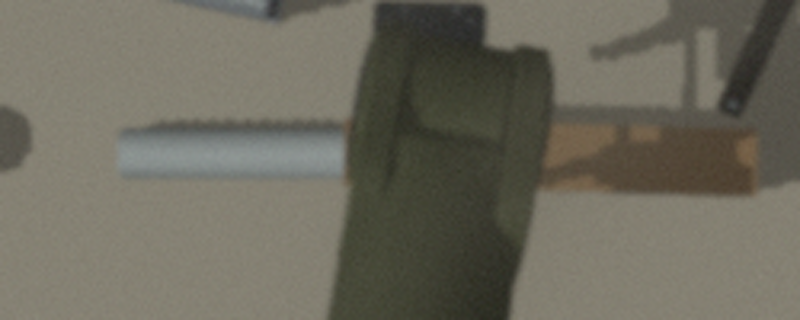

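```bash
python3 - <<'E'
from h import *
C=cam("top"); np.set_printoptions(precision=4,suppress=True)
f=lambda u,v:(200+u/3.2,225+v/3.2)
print("end",unproj(C,[f(118,132),f(118,178)],.022)," mouth",unproj(C,[f(347,125)],.052),"closed end",unproj(C,[f(757,160)],.052))
print("roll at 330",unproj(C,[f(330,128),f(330,178)],.022))
E
```

```text
end [[0.4818 0.1483 0.022 ]
 [0.4453 0.1468 0.022 ]]  mouth [[ 0.491  -0.0342  0.052 ]] closed end [[ 0.4723 -0.3543  0.052 ]]
roll at 330 [[ 0.4899 -0.0205  0.022 ]
 [ 0.4502 -0.0216  0.022 ]]
```

The roll slid out about 180 mm, with its end at y = 0.148 and the mouth at y = -0.033. That is roughly 0.17 in the carton frame, past the 0.15 limit. I'll take the end, push it back about 80 mm while holding it, then draw it out.

>>> {"fn": "play_rows", "kwargs": {
  "increments": [
    [[0.5,0,0,0,0,0,0.8],[0.95,-0.03,0,0,0,0,0.8],[1,-0.03,0,0,0,0,0.8]]
  ]
}}

```text
time: 8.35
position: [0.4682, 0.0166, 0.1899]
tool_rot: [-2.213, -2.227, -0.001]
ft_force: [0.2, 0.3, 0.2]
grip_width: 0.899
grip_force: 0.0
```

>>> {"fn": "play_rows", "kwargs": {
  "increments": [
    [[0.5,0,0,0,0,0,0.8],[0.95,-0.03,0,0,0,0,0.8],[1,-0.03,0,0,0,0,0.8],[1,-0.03,0,0,0,0,0.8]]
  ]
}}

```text
time: 8.75
position: [0.4656, 0.1122, 0.19]
tool_rot: [2.218, 2.224, -0.002]
ft_force: [-0.0, -0.9, 0.1]
grip_width: 0.901
grip_force: 0.0
```

```bash
python3 - <<'E'
from h import *
st=ctrl.get_state(); print(st["joint_positions"].round(2),st["position"],st["tool_rot"]); 
im=ctrl.get_image("wrist")[:,:,::-1]; cv2.imwrite("pics/w4.png",im); C=cam("wrist",st)
np.set_printoptions(precision=4,suppress=True)
g=im.astype(float).mean(2)
for v in (180,230,280,320): 
    s=cv2.GaussianBlur(g,(5,5),0)[v,230:420]; d=np.diff(s); a,b=230+np.argsort(-abs(d))[:2]; print(v,a,b,unproj(C,[(a,v),(b,v)],.024).round(4).tolist())
E
```

```text
[-0.8   0.03  0.52  2.01 -0.01  1.11 -0.27] [0.46563791 0.11215942 0.18995169] [ 2.21843359e+00  2.22353041e+00 -1.91754046e-03]
180 343 342 [[0.4794, 0.1486, 0.024], [0.4788, 0.1486, 0.024]]
230 362 361 [[0.4918, 0.1173, 0.024], [0.4912, 0.1173, 0.024]]
280 361 362 [[0.4922, 0.0836, 0.024], [0.4929, 0.0836, 0.024]]
320 413 414 [[0.5278, 0.0549, 0.024], [0.5285, 0.0549, 0.024]]
```

View pics/w4.png

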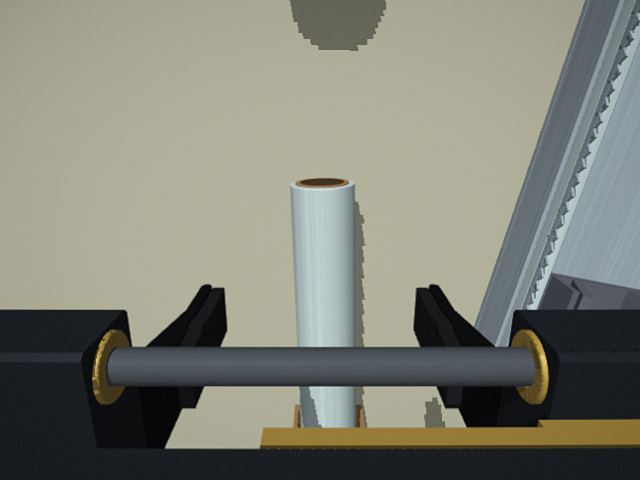

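The wrist view shows the roll's end at row 185 (px 291–355), centred between the fingers at x ≈ 0.467 and y ≈ 0.147.

>>> {"fn": "play_rows", "kwargs": {
  "increments": [
    [[0.1,0,0.5,0,0,0,0.8],[0.18,0.01,0.9,0,0,0,0.8],[0.18,0.01,1,0,0,0,0.8]]
  ]
}}

```text
time: 9.1
position: [0.464, 0.1277, 0.0867]
tool_rot: [-2.222, -2.219, 0.012]
ft_force: [-0.4, -0.3, 0.2]
grip_width: 0.899
grip_force: 0.0
```

>>> {"fn": "play_rows", "kwargs": {
  "increments": [
    [[0,0,0.13,0,0,0,0.8],[0,0,0.16,0,0,0,0.8],[0,0,0.16,0,0,0,0.1],[0,0,0.16,0,0,0,-0.5],[0,0,0.16,0,0,0,-1],[0,0,0.16,0,0,0,-1],[0,0,0.16,0,0,0,-1]]
  ],
  "squeeze": 20
}}

```text
time: 9.8
position: [0.4666, 0.1307, 0.0748]
tool_rot: [2.22, 2.223, 0.002]
ft_force: [-0.7, -0.5, -0.1]
grip_width: 0.528
grip_force: 0.0
```

>>> {"fn": "play_rows", "kwargs": {
  "increments": [
    [[-0.1,0,-0.02,0,0,0,-1],[-0.25,0.01,-0.02,0,0,0,-1],[-0.4,0.01,-0.02,0,0,0,-1],[-0.55,0.02,-0.02,0,0,0,-1],[-0.7,0.02,-0.02,0,0,0,-1],[-0.8,0.02,-0.02,0,0,0,-1],[-0.8,0.02,-0.02,0,0,0,-1],[-0.8,0.02,-0.02,0,0,0,-1]]
  ]
}}

```text
time: 10.6
position: [0.4686, 0.0498, 0.0764]
tool_rot: [2.221, 2.221, -0.0]
ft_force: [-0.3, -1.4, 0.6]
grip_width: 0.455
grip_force: 19.9
```

```bash
python3 - <<'E'
from h import *
C=cam("top"); np.set_printoptions(precision=4,suppress=True)
st=ctrl.get_state(); print(st["position"],st["ft_force"],st["grip_force"])
im=ctrl.get_image("top")[:,:,::-1].copy(); cv2.imwrite("pics/t5.png",im)
g=cv2.cvtColor(im,cv2.COLOR_BGR2HSV); m=((g[...,1]>70)&(g[...,0]<25)).astype(np.uint8); m[:255]=0;m[320:]=0;m[:,:250]=0;m[:,450:]=0
m=cv2.morphologyEx(m,cv2.MORPH_OPEN,np.ones((3,3)))
ys,xs=np.where(m); print("brown u range",xs.min(),xs.max(),ys.min(),ys.max(), unproj(C,[(xs.min()-.5,290),(xs.max()+.5,290)],.052))
E
```

```text
[0.4686 0.0498 0.0764] [-0.3133 -1.3936  0.5657] 19.89343822002411
brown u range 308 436 263 285 [[ 0.4269 -0.0337  0.052 ]
 [ 0.435  -0.3545  0.052 ]]
```

>>> {"fn": "play_rows", "kwargs": {
  "increments": [
    [[0.1,0,0,0,0,0,-1],[0.25,0,0,0,0,0,-1],[0.45,0,0,0,0,0,-1],[0.65,0,0,0,0,0,-1],[0.85,0,0,0,0,0,-1],[1,0,0,0,0,0,-1]]
  ]
}}

```text
time: 11.25
position: [0.4675, 0.1532, 0.0759]
tool_rot: [-2.216, -2.225, 0.001]
ft_force: [-0.2, -0.8, 0.2]
grip_width: 0.457
grip_force: 19.9
```

>>> {"fn": "play_rows", "kwargs": {
  "increments": [
    [[0.2,0,0,0,0,0,-1],[0.4,0,0,0,0,0,-1],[0.6,0,0,0,0,0,-1],[0.8,0,0,0,0,0,-1],[1,0,0,0,0,0,-1],[1,0,0,0,0,0,-1]]
  ]
}}

```text
time: 11.85
position: [0.467, 0.2548, 0.0759]
tool_rot: [-2.213, -2.228, -0.001]
ft_force: [-0.5, 1.5, -1.5]
grip_width: 0.455
grip_force: 19.9
```

```bash
cat > look.py <<'E'
from h import *
C=cam("top"); np.set_printoptions(precision=4,suppress=True)
st=ctrl.get_state(); print(st["position"],st["ft_force"],st["grip_force"])
im=ctrl.get_image("top")[:,:,::-1].copy(); cv2.imwrite("pics/t_%.2f.png"%st["time"],im)
g=cv2.cvtColor(im,cv2.COLOR_BGR2HSV); m=((g[...,1]>70)&(g[...,0]<25)).astype(np.uint8); m[:255]=0;m[320:]=0;m[:,:250]=0;m[:,450:]=0
m=cv2.morphologyEx(m,cv2.MORPH_OPEN,np.ones((3,3)))
ys,xs=np.where(m); print("carton u",xs.min(),xs.max(), unproj(C,[(xs.min()-.5,(ys.min()+ys.max())/2),(xs.max()+.5,(ys.min()+ys.max())/2)],.052))
# roll: bluish-white, brighter than table, low saturation
b,gr,r=[im[...,k].astype(int) for k in range(3)]
m=((b-r>-2)&(gr>90)).astype(np.uint8); m[:240]=0;m[310:]=0;m[:,:175]=0;m[:,330:]=0
n,l,s,c=cv2.connectedComponentsWithStats(cv2.morphologyEx(m,cv2.MORPH_OPEN,np.ones((3,3))))
for i in range(1,n):
    if s[i,4]>60: x,y,w,h=s[i,:4]; print("roll blob",s[i],unproj(C,[(x-.5,y+h/2-.5),(x+w-.5,y+h/2-.5)],.02))
E
python3 look.py
```

```text
[0.467  0.2548 0.0759] [-0.4958  1.538  -1.5413] 19.919623732566833
carton u 307 435 [[ 0.4675 -0.03    0.052 ]
 [ 0.476  -0.3516  0.052 ]]
roll blob [ 202  264  102   15 1232] [[ 0.467   0.2392  0.02  ]
 [ 0.4747 -0.0218  0.02  ]]
```

>>> {"fn": "play_rows", "kwargs": {
  "increments": [
    [[0,0,0.02,0,0,0,-1],[0,0,0.03,0,0,0,-1],[0,0,0.03,0,0,0,-0.05],[0,0,0.03,0,0,0,0.2],[0,0,0.03,0,0,0,0.6],[0,0,0.03,0,0,0,0.8],[0,0,-0.4,0,0,0,0.8],[0,0,-0.85,0,0,0,0.8]]
  ]
}}

```text
time: 12.7
position: [0.467, 0.2493, 0.1605]
tool_rot: [2.221, 2.222, -0.008]
ft_force: [0.7, 0.5, -0.3]
grip_width: 0.842
grip_force: 0.0
```

>>> {"fn": "play_rows", "kwargs": {
  "increments": [
    [[-0.3,0,-0.3,0,0,0,0.8],[-0.7,0,-0.35,0,0,0,0.8],[-1,0,-0.35,0,0,0,0.8],[-1,0,-0.35,0,0,0,0.8]]
  ]
}}

```text
time: 13.1
position: [0.4687, 0.1454, 0.1966]
tool_rot: [2.228, 2.214, -0.001]
ft_force: [-0.7, -0.5, -0.6]
grip_width: 0.9
grip_force: 0.0
```

```bash
python3 look.py; python3 - <<'E'
from h import *
np.set_printoptions(precision=4,suppress=True)
st=ctrl.get_state(); im=ctrl.get_image("wrist")[:,:,::-1].copy(); cv2.imwrite("pics/w5.png",im); C=cam("wrist",st)
print(st["position"],Ro.from_rotvec(st["tool_rot"]).as_matrix())
b,gr,r=[im[...,k].astype(int) for k in range(3)]
m=(b-r>0)&(gr>120); m[:,:220]=0;m[:,430:]=0
for v in range(0,340,30):
    i=np.where(m[v])[0]
    if len(i)>20: print(v,i[0],i[-1],unproj(C,[(i[0],v),(i[-1],v)],.025).round(4).tolist())
v=np.where(m[:330].sum(1)>20)[0]; print(v.min(), unproj(C,[(320,v.min())],.03))
E
```

```text
[0.4687 0.1454 0.1966] [-0.735  -0.4636 -0.6478] 0.0
carton u 308 436 [[ 0.4664 -0.0325  0.052 ]
 [ 0.4748 -0.3541  0.052 ]]
roll blob [240 264  65  15 933] [[ 0.47    0.1413  0.02  ]
 [ 0.4748 -0.0244  0.02  ]]
[0.4685 0.1481 0.1964] [[ 0.0033  1.     -0.    ]
 [ 1.     -0.0033  0.0005]
 [ 0.0005 -0.     -1.    ]]
30 296 350 [[0.4555, 0.268, 0.025], [0.4855, 0.2679, 0.025]]
60 287 351 [[0.4501, 0.2525, 0.025], [0.4864, 0.2524, 0.025]]
90 288 351 [[0.4503, 0.2363, 0.025], [0.4867, 0.2362, 0.025]]
120 289 351 [[0.4504, 0.2195, 0.025], [0.487, 0.2194, 0.025]]
150 290 351 [[0.4506, 0.2021, 0.025], [0.4873, 0.202, 0.025]]
180 291 351 [[0.4508, 0.1839, 0.025], [0.4877, 0.1838, 0.025]]
210 293 351 [[0.4517, 0.165, 0.025], [0.488, 0.1649, 0.025]]
240 294 351 [[0.4519, 0.1452, 0.025], [0.4884, 0.1451, 0.025]]
270 295 351 [[0.4521, 0.1246, 0.025], [0.4888, 0.1245, 0.025]]
300 296 351 [[0.4524, 0.1031, 0.025], [0.4892, 0.103, 0.025]]
330 297 351 [[0.4526, 0.0805, 0.025], [0.4896, 0.0804, 0.025]]
16 [[0.4689 0.2742 0.03  ]]
```

>>> {"fn": "play_rows", "kwargs": {
  "increments": [
    [[0,0.3,-0.3,0,0,0,0.8],[-0.05,0.7,-0.7,0,0,0,0.8],[-0.1,1,-1,0,0,0,0.8]]
  ]
}}

```text
time: 13.5
position: [0.5688, 0.1428, 0.2967]
tool_rot: [-2.215, -2.226, 0.001]
ft_force: [0.7, 0.1, 0.8]
grip_width: 0.898
grip_force: 0.0
```

>>> {"fn": "play_rows", "kwargs": {
  "increments": [
    [[-0.05,0.3,-0.3,0,0,0,0.8],[-0.1,0.7,-0.7,0,0,0,0.8],[-0.1,0.8,-0.85,0,0,0,0.8],[-0.1,0.8,-0.85,0,0,0,0.8],[-0.1,0.8,-0.85,0,0,0,0.8]]
  ]
}}

```text
time: 14.0
position: [0.6481, 0.132, 0.3797]
tool_rot: [-2.218, -2.224, 0.003]
ft_force: [-0.9, -0.5, -0.4]
grip_width: 0.903
grip_force: 0.0
```

```bash
python3 - <<'E'
from h import *
np.set_printoptions(precision=4,suppress=True)
st=ctrl.get_state(); im=ctrl.get_image("wrist")[:,:,::-1].copy(); cv2.imwrite("pics/w6.png",im); C=cam("wrist",st)
np.save("st6.npy",np.r_[st["position"],st["tool_rot"]]); print(st["position"],st["qd"].round(3))
# overlay the model at the current estimate
def model(x,y,a):
    P=np.array([[-73,-171,6],[-73,171,6],[51,171,6],[51,-171,6],[-66,-162,53],[-66,162,53],[0,162,12],[0,-162,12],[0,106,12],[0,-106,12]])/1000
    return Ro.from_euler("z",a,degrees=True).apply(P)+[x,y,0]
px=proj(C,model(.676,.173,-11.3)); print(px)
o=cv2.convertScaleAbs(im,alpha=1.3)
for p in px: cv2.drawMarker(o,tuple(int(v) for v in p.round()),(0,0,255),cv2.MARKER_TILTED_CROSS,9,1)
cv2.imwrite("pics/w6o.png",cv2.resize(o[:400],None,fx=1.25,fy=1.25,interpolation=cv2.INTER_CUBIC))
E
```

```text
[0.6481 0.132  0.3797] [-0.01  -0.017 -0.002  0.051  0.001  0.001  0.   ]
[[253.7695 275.9559]
 [310.548  -56.4395]
 [438.3853 -26.4952]
 [357.6936 295.4521]
 [255.067  286.6166]
 [315.4168 -62.0135]
 [384.9614 -30.0192]
 [316.7748 282.6171]
 [371.0522  33.7778]
 [326.6764 237.2358]]
```

View pics/w6o.png

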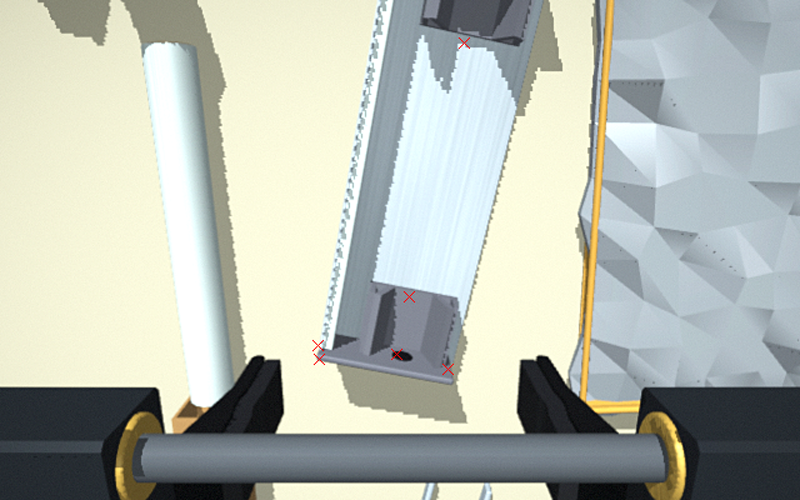

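The view shows the seat overlay is close. The right cradle's inner edge runs (371,283)–(458,298), the left's (424,26)–(520,46), and the right cheek top (318,357)–(452,383), with its hole at (402,355). The roll's far end is at (170, 43) and its near end is at the mouth, (210, 405).

```bash
python3 - <<'E'
from h import *
np.set_printoptions(precision=4,suppress=True)
s=np.load("st6.npy"); C=cam("wrist",dict(position=s[:3],tool_rot=s[3:])); im=cv2.imread("pics/w6.png")
def back(px,z): return unproj(C,np.array(px)/1.25,z)[:,:2]
def loc(X,p): a=np.radians(p[2]); d=X-p[:2]; return np.c_[d[:,0]*np.cos(a)+d[:,1]*np.sin(a),-d[:,0]*np.sin(a)+d[:,1]*np.cos(a)]
p=(.676,.173,-11.3)
for n,px,z in [("Rin",[(371,283),(458,298)],.006),("Lin",[(424,26),(520,46)],.006),("cheek",[(318,357),(452,383)],.06),("hole@32",[(402,355)],.032)]:
    X=back(px,z); print(n,(loc(X,p)*1000).round(1).tolist(),"angle",np.degrees(np.arctan2(*(X[-1]-X[0])[::-1])).round(2))
# profile of the base along dispenser x at several y: brightness vs local x (z=6)
a=Ro.from_euler("z",p[2],degrees=True)
g=cv2.GaussianBlur(im,(3,3),0).astype(float)
for y in (-80,-40,0,40,80):
    xs=np.arange(-85,75,.5); X=a.apply(np.c_[xs/1000,np.full(len(xs),y/1000),np.full(len(xs),.006)])+[p[0],p[1],0]
    q=proj(C,X).astype(np.float32); v=cv2.remap(g.astype(np.float32),q[:,:1],q[:,1:],cv2.INTER_LINEAR)[:,0]
    c=v[:,0]-v[:,2]; d=np.gradient(c); k=np.argsort(-abs(d))[:6]; print(y,"b-r edges at x",[(xs[i],round(d[i],1)) for i in sorted(k)])
# roll axis: edges
b,r=im[...,0].astype(int),im[...,2].astype(int); m=(b-r>-2)&(b>100)
for v in (60,120,180,240,300):
    i=np.where(m[v,100:200])[0]+100; print(v,i[0],i[-1],unproj(C,[(i[0],v),(i[-1],v)],.022).round(4).tolist())
print("roll ends",back([(170,45)],.03),back([(210,405)],.03))
E
```

```text
Rin [[-35.0, -102.1], [44.8, -100.2]] angle -9.97
Lin [[-32.8, 112.0], [44.6, 113.2]] angle -10.47
cheek [[-66.3, -157.7], [47.8, -158.7]] angle -11.77
hole@32 [[4.0, -154.0]] angle 0.0
-80 b-r edges at x [(np.float64(-72.5), np.float32(6.8)), (np.float64(-72.0), np.float32(7.8)), (np.float64(-71.5), np.float32(6.9)), (np.float64(54.0), np.float32(-7.5)), (np.float64(54.5), np.float32(-7.8)), (np.float64(55.0), np.float32(-7.7))]
-40 b-r edges at x [(np.float64(-72.5), np.float32(7.6)), (np.float64(-72.0), np.float32(9.1)), (np.float64(-71.5), np.float32(7.6)), (np.float64(54.0), np.float32(-8.3)), (np.float64(54.5), np.float32(-8.1)), (np.float64(55.0), np.float32(-6.4))]
0 b-r edges at x [(np.float64(-72.5), np.float32(8.1)), (np.float64(-72.0), np.float32(7.8)), (np.float64(-71.5), np.float32(7.3)), (np.float64(54.0), np.float32(-8.5)), (np.float64(54.5), np.float32(-8.0)), (np.float64(55.0), np.float32(-6.8))]
40 b-r edges at x [(np.float64(-73.0), np.float32(7.1)), (np.float64(-72.5), np.float32(8.7)), (np.float64(-72.0), np.float32(8.6)), (np.float64(53.5), np.float32(-7.9)), (np.float64(54.0), np.float32(-8.9)), (np.float64(54.5), np.float32(-8.6))]
80 b-r edges at x [(np.float64(-73.0), np.float32(6.9)), (np.float64(-72.5), np.float32(9.2)), (np.float64(-72.0), np.float32(7.9)), (np.float64(-71.5), np.float32(5.6)), (np.float64(53.5), np.float32(-6.0)), (np.float64(54.0), np.float32(-6.2))]
60 116 156 [[0.4491, 0.2517, 0.022], [0.4881, 0.2518, 0.022]]
120 124 163 [[0.4496, 0.1954, 0.022], [0.4891, 0.1954, 0.022]]
180 133 172 [[0.4512, 0.1344, 0.022], [0.4922, 0.1345, 0.022]]
240 141 179 [[0.4517, 0.0682, 0.022], [0.4934, 0.0684, 0.022]]
300 150 186 [[0.4533, -0.004, 0.022], [0.4946, -0.0038, 0.022]]
roll ends [[0.4743 0.2721]] [[ 0.474  -0.0302]]
```

```bash
python3 - <<'E'
from h import *
st=ctrl.get_state(); R=Ro.from_rotvec(st["tool_rot"]); q=down(91.2)
plan(st["position"],R,[((.56,.127,.33),q),((.4714,.121,.25),q),((.4714,.121,.16),q),((.4714,.121,.074),q)])
E
```

```text
[-0.047, -0.873, 0.496] [-0.002, 0.0, -0.012] 
[-0.041, -0.887, 0.8] [-0.0, 0.0, 0.0] 
[0.001, -0.0, 0.9] [-0.0, 0.0, 0.0] 
[-0.0, -0.0, 0.86] [-0.0, 0.0, 0.0]
```

>>> {"fn": "play_rows", "kwargs": {
  "increments": [
    [[-0.02,-0.45,0.25,0,0,-0.012,0.8],[-0.05,-0.87,0.5,0,0,-0.012,0.8]]
  ]
}}

```text
time: 14.25
position: [0.5599, 0.1264, 0.3287]
tool_rot: [-2.197, -2.246, 0.005]
ft_force: [-0.2, 0.1, 0.6]
grip_width: 0.901
grip_force: 0.0
```

>>> {"fn": "play_rows", "kwargs": {
  "increments": [
    [[-0.02,-0.4,0.35,0,0,0,0.8],[-0.04,-0.8,0.7,0,0,0,0.8],[-0.04,-0.89,0.8,0,0,0,0.8],[-0.04,-0.89,0.8,0,0,0,0.8],[-0.04,-0.89,0.8,0,0,0,0.8]]
  ]
}}

```text
time: 14.75
position: [0.4724, 0.1205, 0.2515]
tool_rot: [-2.197, -2.245, -0.001]
ft_force: [0.9, 0.9, 0.1]
grip_width: 0.903
grip_force: 0.0
```

>>> {"fn": "play_rows", "kwargs": {
  "increments": [
    [[0,0,0.4,0,0,0,0.8],[0,0,0.8,0,0,0,0.8],[0,0,0.9,0,0,0,0.8],[0,0,0.9,0,0,0,0.8]]
  ]
}}

```text
time: 15.15
position: [0.4731, 0.1197, 0.161]
tool_rot: [2.199, 2.243, -0.004]
ft_force: [-0.0, 0.1, -0.2]
grip_width: 0.895
grip_force: 0.0
```

>>> {"fn": "play_rows", "kwargs": {
  "increments": [
    [[0,-0.01,0.35,0,0,0,0.8],[0,-0.01,0.7,0,0,0,0.8],[0,-0.01,0.85,0,0,0,0.8],[0,-0.01,0.87,0,0,0,0.8],[0,-0.01,0.87,0,0,0,0.2],[0,-0.01,0.87,0,0,0,-0.3],[0,-0.01,0.87,0,0,0,-1],[0,-0.01,0.87,0,0,0,-1]]
  ],
  "squeeze": 35
}}

```text
time: 15.95
position: [0.4726, 0.1202, 0.0756]
tool_rot: [2.199, 2.243, 0.003]
ft_force: [0.2, 0.1, -0.5]
grip_width: 0.62
grip_force: 0.0
```

>>> {"fn": "play_rows", "kwargs": {
  "increments": [
    [[0,0,0,0,0,0,-1],[0,0,0,0,0,0,-1],[0,0,0,0,0,0,-1],[0,0,0,0,0,0,-1]]
  ]
}}

```text
time: 16.35
position: [0.4719, 0.1199, 0.0748]
tool_rot: [-2.199, -2.244, -0.0]
ft_force: [-1.2, 0.2, 3.5]
grip_width: 0.452
grip_force: 35.0
```

>>> {"fn": "play_rows", "kwargs": {
  "increments": [
    [[0,0,-0.15,0,0,0,-1],[0,0,-0.4,0,0,0,-1],[0,0,-0.7,0,0,0,-1],[0,0,-0.9,0,0,0,-1],[0,0,-0.9,0,0,0,-1],[0,0,-0.9,0,0,0,-1]]
  ]
}}

```text
time: 16.95
position: [0.4713, 0.1197, 0.1636]
tool_rot: [-2.198, -2.243, 0.001]
ft_force: [-0.1, 0.1, -3.7]
grip_width: 0.45
grip_force: 35.0
```

```bash
python3 - <<'E'
from h import *
np.set_printoptions(precision=4,suppress=True)
st=ctrl.get_state(); R=Ro.from_rotvec(st["tool_rot"]); print(st["position"],R.as_matrix(),st["ft_force"],st["torque"])
im=ctrl.get_image("wrist")[:,:,::-1].copy(); cv2.imwrite("pics/w7.png",im); C=cam("wrist",st)
b,gr,r=[im[...,k].astype(int) for k in range(3)]; m=(b-r>0)&(gr>110); m[:,:220]=0;m[:,430:]=0
zc=st["position"][2]-.051
for v in range(10,320,60):
    i=np.where(m[v])[0]
    if len(i)>20: X=unproj(C,[(i[0],v),(i[-1],v)],zc+.005); print(v,i[0],i[-1],X.round(4).tolist(),(X[1,0]-X[0,0]).round(4))
v=np.where(m[:330].sum(1)>20)[0]; print("first row",v.min())
# scene view: project roll ends for the assumed pose
S=cam("scene"); q=R.as_matrix(); g=st["position"]+.051*q[:,2]; print("expected ends in scene",proj(S,[g+.15*q[:,0],g-.15*q[:,0]]))
im=ctrl.get_image("scene")[:,:,::-1].copy(); cv2.imwrite("pics/s7.png",im)
b,gr,r=[im[...,k].astype(int) for k in range(3)]; m=((b-r>0)&(gr>150)).astype(np.uint8)
n,l,s,c=cv2.connectedComponentsWithStats(m)
for i in range(1,n):
    if s[i,4]>150: print(s[i],c[i])
# carton
E
python3 look.py
python3 - <<'E'
from h import *
st=ctrl.get_state(); plan(st["position"],Ro.from_rotvec(st["tool_rot"]),[((.54,.14,.20),down(87)),((.61,.16,.20),down(83)),((.6796,.1784,.18),down(78.8)),((.6796,.1784,.12),down(78.8))])
E
```

```text
[0.4713 0.1197 0.1636] [[-0.0203  0.9998 -0.001 ]
 [ 0.9998  0.0203 -0.0002]
 [-0.0001 -0.001  -1.    ]] [-0.1075  0.1182 -3.7225] [-0.1842  0.0665  0.0091]
10 257 386 [[0.4508, 0.2262, 0.1176], [0.488, 0.2269, 0.1176]] 0.0372
70 259 382 [[0.4511, 0.2099, 0.1176], [0.4879, 0.2107, 0.1176]] 0.0368
130 261 379 [[0.4514, 0.1925, 0.1176], [0.488, 0.1932, 0.1176]] 0.0367
190 263 377 [[0.4516, 0.1736, 0.1176], [0.4885, 0.1743, 0.1176]] 0.0369
250 265 374 [[0.4519, 0.153, 0.1176], [0.4888, 0.1538, 0.1176]] 0.0368
310 267 372 [[0.4523, 0.1306, 0.1176], [0.4894, 0.1314, 0.1176]] 0.0371
first row 0
expected ends in scene [[414.7103 285.0493]
 [328.4736 220.9149]]
[ 504    0   31   86 1207] [519.8948  38.1367]
[  19  144  132  117 8552] [ 82.9812 199.6109]
[367 247  54  40 559] [392.8927 265.9231]
[309 271  67  95 267] [343.0449 319.3184]
[ 275  301   73   71 2472] [311.3127 336.3042]
[446 304  24  21 260] [458.2808 312.8269]
[247 360  28  19 168] [259.6071 371.0774]
[429 364  13  32 222] [434.982  375.9955]
[251 446  20  18 208] [259.3702 452.7644]
[302 457  23  15 162] [312.537  462.8827]
[0.4707 0.1195 0.1628] [ 0.1539  0.0686 -3.4589] 34.99416947364807
carton u 309 436 [[ 0.4677 -0.035   0.052 ]
 [ 0.476  -0.3541  0.052 ]]
roll blob [255 263  49  16 633] [[ 0.4724  0.103   0.02  ]
 [ 0.476  -0.0218  0.02  ]]
[0.191, 0.695, -0.374] [-0.002, 0.001, 0.046] 
[0.236, 0.689, -0.0] [0.0, 0.0, 0.045] 
[0.268, 0.668, 0.2] [0.0, -0.0, 0.046] 
[0.0, -0.0, 0.6] [0.0, -0.0, 0.0]
```

```bash
python3 - <<'E'
from h import *
import glob
np.set_printoptions(precision=1,suppress=True)
st=ctrl.get_state(); q=Ro.from_rotvec(st["tool_rot"]).as_matrix(); g=st["position"]+.051*q[:,2]
t=np.linspace(0,2*np.pi,40)
def rim(s,d): return g+(s*.15+d)*q[:,0]+.02*(np.cos(t)[:,None]*q[:,1]+np.sin(t)[:,None]*q[:,2])
T,S=cam("top"),cam("scene")
for d in(-.01,0,.01):
    a=proj(T,rim(-1,d)); b=proj(S,rim(1,d)); print(d,"top rear u",a[:,0].min(),a[:,0].max(),"scene front u",b[:,0].min(),b[:,0].max(),"v",b[:,1].min(),b[:,1].max())
im=cv2.imread(sorted(glob.glob("pics/t_*.png"),key=lambda f:float(f[7:-4]))[-1]); print(im[270,294:314].tolist())
im=cv2.imread("pics/s7.png"); b=proj(S,[g+.1*q[:,0],g+.19*q[:,0]]); 
for k in np.linspace(0,1,16): u,v=(b[0]*(1-k)+b[1]*k).round().astype(int); print(int(100+90*k),im[v,u].tolist(),end=" ")
E
```

```text
-0.01 top rear u 310.71108933349853 310.85905862424465 scene front u 405.14274363298335 417.52261811853504 v 275.1435406973558 290.10978492038294
0 top rear u 306.4080483234911 306.6635373529873 scene front u 408.46670392487 420.867228982517 v 277.6085805749638 292.6298240401597
0.01 top rear u 302.0910298302821 302.4822731793471 scene front u 411.8266798255186 424.24722767639605 v 280.10088683746284 295.17711048529617
[[100, 103, 99], [100, 103, 98], [98, 101, 95], [102, 104, 98], [102, 102, 100], [101, 104, 99], [101, 104, 99], [99, 100, 94], [99, 100, 97], [97, 102, 98], [92, 98, 94], [85, 95, 98], [90, 102, 108], [84, 100, 106], [71, 86, 97], [63, 79, 91], [60, 76, 88], [56, 72, 86], [61, 75, 88], [59, 73, 88]]
100 [160, 163, 157] 106 [164, 166, 160] 112 [160, 163, 156] 118 [163, 166, 159] 124 [161, 164, 157] 130 [163, 166, 159] 136 [162, 165, 158] 142 [165, 168, 161] 148 [173, 178, 175] 154 [81, 98, 112] 160 [78, 93, 105] 166 [139, 155, 161] 172 [148, 166, 171] 178 [149, 166, 171] 184 [149, 166, 171] 190 [148, 166, 170]
```

>>> {"fn": "play_rows", "kwargs": {
  "increments": [
    [[0.05,0.15,-0.15,0,0,0.02,-1],[0.12,0.4,-0.3,0,0,0.046,-1],[0.19,0.69,-0.37,0,0,0.046,-1]]
  ]
}}

```text
time: 17.4
position: [0.5408, 0.1406, 0.2014]
tool_rot: [-2.278, -2.162, 0.0]
ft_force: [-0.1, -0.3, -2.8]
grip_width: 0.452
grip_force: 35.0
```

>>> {"fn": "play_rows", "kwargs": {
  "increments": [
    [[0.12,0.33,0,0,0,0.02,-1],[0.24,0.69,0,0,0,0.045,-1]]
  ]
}}

```text
time: 17.6
position: [0.6112, 0.1612, 0.2001]
tool_rot: [-2.354, -2.079, 0.003]
ft_force: [0.3, -0.5, -2.9]
grip_width: 0.451
grip_force: 35.0
```

>>> {"fn": "play_rows", "kwargs": {
  "increments": [
    [[0.12,0.33,0,0,0,0.02,-1],[0.25,0.67,0,0,0,0.046,-1],[0.25,0.67,0,0,0,0.046,-1],[0.25,0.67,0,0,0,0.046,-1]]
  ]
}}

```text
time: 18.0
position: [0.6797, 0.1768, 0.1985]
tool_rot: [-2.427, -1.994, 0.008]
ft_force: [-0.3, -0.1, -2.5]
grip_width: 0.446
grip_force: 35.0
```

```bash
python3 - <<'E'
from h import *
np.set_printoptions(precision=4,suppress=True)
st=ctrl.get_state(); R=Ro.from_rotvec(st["tool_rot"]); print(st["position"],R.as_matrix(),st["ft_force"],st["qd"].round(3))
plan(st["position"],R,[((.679,.1765,.12),down(78.8))])
# compare roll axis & cradle from wrist: roll edges
im=ctrl.get_image("wrist")[:,:,::-1].copy(); cv2.imwrite("pics/w8.png",im); C=cam("wrist",st)
g=cv2.GaussianBlur(im,(3,3),0).astype(np.float32)
for p in [(.6796,.1784,-11.2)]:
  a=Ro.from_euler("z",p[2],degrees=True)
  for y in (40,60,80,95):
    xs=np.arange(-90,80,.5); X=a.apply(np.c_[xs/1000,np.full(len(xs),y/1000),np.full(len(xs),.006)])+[p[0],p[1],0]
    q=proj(C,X).astype(np.float32); v=cv2.remap(g,q[:,:1],q[:,1:],cv2.INTER_LINEAR)[:,0]
    d=np.gradient(v[:,0]-v[:,2]); k=np.argsort(-abs(d))[:6]; print(y,[(float(xs[i]),round(float(d[i]),1)) for i in sorted(k)],q[0],q[-1])
E
```

```text
[0.6797 0.1768 0.1985] [[ 0.1937  0.9811 -0.0041]
 [ 0.9811 -0.1937 -0.0027]
 [-0.0034 -0.0035 -1.    ]] [-0.2791 -0.0782 -2.5152] [-0.008 -0.053  0.009  0.035  0.005  0.004 -0.001]
[-0.001, -0.003, 0.785] [-0.002, 0.002, 0.0] 
40 [(-83.5, 8.1), (-83.0, 10.1), (-82.5, 7.7), (51.0, -10.7), (51.5, -13.4), (52.0, -10.3)] [183.1954 164.3488] [441.4835 164.8009]
60 [(-84.0, 6.8), (-83.5, 10.0), (-83.0, 10.1), (51.0, -10.6), (51.5, -11.3), (52.0, -8.7)] [180.3139 133.1451] [444.1315 133.5524]
80 [(-84.0, 10.2), (-83.5, 10.2), (-83.0, 6.9), (51.0, -8.5), (51.5, -8.8), (52.0, -6.5)] [177.3195 100.5899] [446.8838 100.9477]
95 [(-83.5, 8.5), (-83.0, 13.0), (-82.5, 11.6), (51.0, -9.3), (51.5, -9.4), (52.0, -6.0)] [174.9963  75.2387] [449.0196  75.556 ]
```

The base edge falls at 51.5 mm against a true 51 mm and runs parallel, so the alignment is good. Lowering.

>>> {"fn": "play_rows", "kwargs": {
  "increments": [
    [[0,0,0.2,0,0,0,-1],[0,0,0.45,0,0,0,-1],[0,0,0.65,0,0,0,-1],[0,0,0.79,0,0,0,-1],[0,0,0.79,0,0,0,-1]]
  ]
}}

```text
time: 18.55
position: [0.678, 0.177, 0.1203]
tool_rot: [-2.425, -1.993, 0.006]
ft_force: [-0.0, 0.2, -3.2]
grip_width: 0.449
grip_force: 35.0
```

>>> {"fn": "play_rows", "kwargs": {
  "increments": [
    [[0,0,0.06,0,0,0,-1],[0,0,0.12,0,0,0,-1],[0,0,0.18,0,0,0,-1],[0,0,0.23,0,0,0,-1],[0,0,0.26,0,0,0,-1],[0,0,0.27,0,0,0,-1],[0,0,0.27,0,0,0,-1]]
  ]
}}

```text
time: 19.25
position: [0.6802, 0.1772, 0.0954]
tool_rot: [-2.427, -1.995, 0.0]
ft_force: [0.4, 0.5, -3.0]
grip_width: 0.452
grip_force: 35.0
```

Still free (−3 N). I'll continue in small steps.

>>> {"fn": "play_rows", "kwargs": {
  "increments": [
    [[0,0,0.02,0,0,0,-1],[0,0,0.04,0,0,0,-1],[0,0,0.05,0,0,0,-1],[0,0,0.05,0,0,0,-1]]
  ]
}}

```text
time: 19.65
position: [0.6801, 0.1772, 0.0903]
tool_rot: [-2.427, -1.994, 0.0]
ft_force: [-0.1, -0.8, -3.1]
grip_width: 0.45
grip_force: 35.0
```

>>> {"fn": "play_rows", "kwargs": {
  "increments": [
    [[0,0,0.01,0,0,0,-1],[0,0,0.02,0,0,0,-1],[0,0,0.02,0,0,0,-1]]
  ]
}}

```text
time: 19.95
position: [0.6801, 0.1772, 0.0883]
tool_rot: [-2.427, -1.994, 0.0]
ft_force: [-0.5, 0.4, -2.5]
grip_width: 0.451
grip_force: 35.0
```

>>> {"fn": "play_rows", "kwargs": {
  "increments": [
    [[0,0,0.01,0,0,0,-1],[0,0,0.015,0,0,0,-1],[0,0,0.015,0,0,0,-1]]
  ]
}}

```text
time: 20.25
position: [0.6802, 0.1772, 0.087]
tool_rot: [-2.427, -1.995, -0.0]
ft_force: [0.5, 1.0, -2.0]
grip_width: 0.453
grip_force: 35.0
```

>>> {"fn": "play_rows", "kwargs": {
  "increments": [
    [[0,0,0.01,0,0,0,-1],[0,0,0.01,0,0,0,-1]]
  ]
}}

```text
time: 20.45
position: [0.6804, 0.1772, 0.0869]
tool_rot: [-2.427, -1.994, -0.001]
ft_force: [-2.0, -0.1, 2.1]
grip_width: 0.45
grip_force: 35.0
```

>>> {"fn": "play_rows", "kwargs": {
  "increments": [
    [[0,0,0,0,0,0,0],[0,0,0,0,0,0,0.2],[0,0,0,0,0,0,0.45],[0,0,0,0,0,0,0.45],[0,0,0,0,0,0,0.45]]
  ]
}}

```text
time: 20.95
position: [0.6803, 0.1772, 0.086]
tool_rot: [2.427, 1.995, 0.0]
ft_force: [-0.0, 0.4, -0.4]
grip_width: 0.703
grip_force: 0.0
```

>>> {"fn": "play_rows", "kwargs": {
  "increments": [
    [[0,0,-0.2,0,0,0,0.45],[0,0,-0.5,0,0,0,0.45],[0,0,-0.95,0,0,0,0.45]]
  ]
}}

```text
time: 21.25
position: [0.6786, 0.177, 0.1792]
tool_rot: [-2.426, -1.993, 0.008]
ft_force: [0.9, 2.1, -0.6]
grip_width: 0.725
grip_force: 0.0
```

>>> {"fn": "play_rows", "kwargs": {
  "increments": [
    [[-0.4,0,-0.45,0,0,0,0.45],[-0.8,0,-0.9,0,0,0,0.45],[-0.8,0,-1,0,0,0,0.45],[-0.8,0,-1,0,0,0,0.45],[-0.8,0,-1,0,0,0,0.45]]
  ]
}}

```text
time: 21.75
position: [0.6648, 0.0988, 0.2815]
tool_rot: [-2.427, -1.994, -0.003]
ft_force: [0.1, -0.2, -0.8]
grip_width: 0.726
grip_force: 0.0
```

```bash
python3 look.py; python3 - <<'E'
from h import *
np.set_printoptions(precision=4,suppress=True)
st=ctrl.get_state(); im=ctrl.get_image("wrist")[:,:,::-1].copy(); cv2.imwrite("pics/w9.png",im); C=cam("wrist",st); print(st["position"])
p=(.6796,.1784,-11.2); a=Ro.from_euler("z",p[2],degrees=True); g=cv2.GaussianBlur(im,(3,3),0).astype(np.float32)
def prof(X):
    q=proj(C,a.apply(X/1000)+[p[0],p[1],0]).astype(np.float32); return cv2.remap(g,q[:,:1],q[:,1:],cv2.INTER_LINEAR)[:,0],q
xs=np.arange(-50,50,.5)
for y in (-80,-30,30,80,120):
    v,q=prof(np.c_[xs,np.full(len(xs),y),np.full(len(xs),36)]); d=np.gradient(v[:,1]); k=np.argsort(-abs(d))[:8]; print("x-prof y",y,q[100].round(),[(float(xs[i]),round(float(d[i]))) for i in sorted(k)])
ys=np.arange(100,168,2); v,q=prof(np.c_[np.zeros(len(ys)),ys,np.full(len(ys),52)]); print("y-prof top +",list(zip(ys.tolist(),v.mean(1).round().astype(int).tolist())),q[-1])
ys=-ys; v,q=prof(np.c_[np.zeros(len(ys)),ys,np.full(len(ys),52)]); print("y-prof -",list(zip(ys.tolist(),v.mean(1).round().astype(int).tolist())),q[-1])
E
```

```text
[0.6648 0.0988 0.2815] [ 0.1378 -0.217  -0.7727] 0.0
carton u 308 436 [[ 0.4676 -0.0325  0.052 ]
 [ 0.476  -0.3541  0.052 ]]
[0.6643 0.0999 0.2801]
x-prof y -80 [320. 209.] [(-34.5, 16), (-34.0, 16), (36.5, 13), (46.5, -14), (47.0, -19), (47.5, -17), (49.0, 16), (49.5, 23)]
x-prof y -30 [320. 145.] [(-33.5, 14), (36.5, 15), (37.0, 18), (37.5, 15), (46.5, -15), (47.0, -18), (49.0, 17), (49.5, 20)]
x-prof y 30 [320.  61.] [(-35.5, 16), (-35.0, 20), (-34.5, 18), (36.5, 17), (37.0, 19), (46.5, -17), (48.5, 19), (49.0, 16)]
x-prof y 80 [320. -17.] [(-50.0, 0), (-49.5, 0), (-49.0, 0), (-48.5, 0), (-48.0, 0), (-47.5, 0), (-47.0, 0), (-46.5, 0)]
x-prof y 120 [320. -84.] [(-50.0, 0), (-49.5, 0), (-49.0, 0), (-48.5, 0), (-48.0, 0), (-47.5, 0), (-47.0, 0), (-46.5, 0)]
y-prof top + [(100, 0), (102, 0), (104, 0), (106, 0), (108, 0), (110, 0), (112, 0), (114, 0), (116, 0), (118, 0), (120, 0), (122, 0), (124, 0), (126, 0), (128, 0), (130, 0), (132, 0), (134, 0), (136, 0), (138, 0), (140, 0), (142, 0), (144, 0), (146, 0), (148, 0), (150, 0), (152, 0), (154, 0), (156, 0), (158, 0), (160, 0), (162, 0), (164, 0), (166, 0)] [ 320.6713 -184.4059]
y-prof - [(-100, 226), (-102, 226), (-104, 226), (-106, 226), (-108, 225), (-110, 225), (-112, 225), (-114, 225), (-116, 225), (-118, 224), (-120, 224), (-122, 224), (-124, 224), (-126, 224), (-128, 224), (-130, 223), (-132, 223), (-134, 223), (-136, 223), (-138, 222), (-140, 222), (-142, 221), (-144, 223), (-146, 201), (-148, 41), (-150, 9), (-152, 13), (-154, 19), (-156, 76), (-158, 107), (-160, 106), (-162, 105), (-164, 111), (-166, 133)] [319.5185 315.1891]
```

```bash
python3 -c "
from bench import ctrl
print(ctrl.close_job())"
```

```text
the job is handed in; nothing more can be done
None
```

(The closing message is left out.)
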